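Step the setting-press selector round to the ring eyelet

TASK

On the bench stands the selector of a hardware-setting press: a drum with one upright tab and a pointer strip, ringed by four leather pads that each carry a different brass sample. Push the tab round with your fingertips, steadily and without pinching or flicking it, until the pointer points squarely at the pad with the ring-shaped eyelet (the round sample with a hole), then let go and draw clear. Leave the steel die standing on the drum's hub and do not disturb the jar or the hammer.

Things in the scene. Friction and masses are not known exactly. Their poses are not given: they have to be found in the camera images.
- selector: Fixed grey housing, bolted down: a round plate 256 mm in diameter and 30 mm high, origin at the centre of its underside, on the drum's axis; z up. On its +x side a box 85 x 170 x 66 mm (its middle 158 mm out along +x) with two small feet beside it. Its -x side is the blank side, without pads.
- drum (a joint): Drum angle, rad, counter-clockwise positive from above, stops at -2.5 and 2.5; 0: tab and pointer on the housing's own -x side. The pads lie at -2.18, -1.22, 1.22 and 2.18 (which sample is where varies); starts near 0. Drum: aluminium disc 164 mm in diameter, top 43 mm above the table. Friction (0.15 N m, 2 to 4 N at the tab) holds it wherever it is left.
- tab (a point): Middle of the tab's top, 77 mm above the table. The black tab stands upright on the drum 68 mm from the axis: 18 mm thick round the drum, 24 mm long radially, two side plates rising 34 mm above the drum, with an 8 mm core between them 4 mm higher. Its broad sides, the ones to push, face along the direction of turning.
- aim (a point): Point the pointer aims at: in line with axis, tab and black pointer strip, 103 mm from the axis, 38 mm above the table, just where a pad's centre passes. Turns with the drum.
- hub (a point): Centre of the drum's hub on the axis, 45 mm above the table: the surface on which the die stands.
- pad_ring: Fixed dark leather pad, 38 mm in diameter, 4 mm thick, on the housing 103 mm from the axis (underside 30 mm above the table, origin there at its centre), bearing the brass ring eyelet: 28 mm outside, 16 mm hole, 6 mm high. The wanted position.
- pad_dome: The same pad with a round domed brass rivet head 24 mm in diameter and 8 mm high, no hole. Origin at the centre of the pad's underside.
- pad_square: The same pad with a square brass stud 20 x 20 x 6 mm. Origin at the centre of the pad's underside.
- pad_bar: The same pad with a narrow brass bar 30 x 8 x 6 mm. Origin at the centre of the pad's underside.
- die: Loose steel setting die standing upright on the drum's hub within 9 mm of the axis and turning with the drum: 28 mm in diameter below, 18 mm above, 36 mm high (its top 81 mm above the table). Origin at the centre of its underside, z up.
- jar: Loose amber jar with black lid, 64 mm in diameter, 75 mm high, standing on the table on the housing's +y side. Origin at the centre of its underside.
- hammer: Loose hammer lying on the table along x on the housing's -y side, 240 mm long. Origin at the underside of its middle.

How it is judged (in metres and radians):
On the way, in this order (a step that is already met when the one before it is completed fails the run):
1. a finger pushes against a broad side of the tab (contact force between any of drum_c3, drum_c4 and the fingers above 0.3 N), for 0.05 s.
2. the pointer comes to rest aimed at the ring eyelet's pad (horizontal distance between aim and pad_ring below 0.01 m and velocity of joint drum between -0.05 and 0.05 rad/s), for 0.2 s.
At the end, for the whole second after the job is handed in: The point 103 mm out along the pointer lies within 10 mm (about 5.5 degrees) of the centre of the ring eyelet's pad, the drum is at rest, and the die still stands on the hub (within 25 mm of the axis, tilted under 0.2 rad) (all of step 2 and angle between die's own z axis and vertical below 0.2 rad and horizontal distance between die and hub below 0.025 m); the robot touches nothing.
It fails at once if the tab is pinched: both its broad sides are pressed by the fingers at once (contact force between each of drum_c3, drum_c4 and the fingers above 0.5 N).
It fails at once if the drum is flicked (faster than 4 rad/s) (velocity of joint drum above 4 rad/s or velocity of joint drum below -4 rad/s).
It fails at once if the die is lifted off the hub, pushed more than 25 mm from the axis, or tipped (z of die in the frame of hub above 0.01 m or horizontal distance between die and hub above 0.025 m or angle between die's own z axis and vertical above 0.3 rad).
It fails at once if the jar is moved more than 20 mm (distance of jar from where it was at the start of the episode above 0.02 m).
It fails at once if the hammer is moved more than 20 mm (distance of hammer from where it was at the start of the episode above 0.02 m).
It also fails if it takes over 45 s, if anything falls off the work surface, if the arm or the gripper's body presses on something with over 40 N, if the wrist force passes 120 N, or if a joint passes its speed limit or range.

ROBOT

A 7-joint arm with a two-finger parallel gripper is mounted at the origin on the work surface. World frame = base frame: x ahead of the robot, y to its left, z up, the work surface at z = 0. Lengths are in mm, angles in rad, forces in N, time in s.
With the tool pointing down it reaches from about 425 to 875 mm from the base axis. Payload 4.7 kg.
Tool frame: the origin (TCP) lies on the centre line of the jaws, within the pads' length; the fingertips stand 25 mm ahead of it and the grasp point (between the pads) lies 6 mm ahead of it; z points along the fingers, y is the line along which they close (so a half turn about z gives the same grasp; the last joint's range is limited). The gripper opens to 85 mm and grips with 20 to 120 N. Pads are 22 mm wide; open, the fingers measure 114 mm over their backs; the gripper's body (76 mm by 85 mm) begins 54 mm behind the grasp point. The pads swing forward as they close: fully open they stand 13 mm farther back than shut.
Start: joints at [-1.222, 0.321, -0.07, 1.45, 0.023, 1.371, -0.057], TCP at [213.603, 613.919, 256.349] pointing down, gripper open.
Joint ranges: [-2.86, 2.86], [-0.3, 2.09], [-1.38, 1.24], [0.06, 2.45], [-1.56, 4.7], [0.09, 2.05], [-2.69, 2.69]. Speed limits (rad/s): [2.57, 2.57, 3.14, 3.14, 3.14, 3.14, 3.14].

INTERFACE

Orientations are given as a rotation vector (axis times angle).
In Python, from rig import r gives the robot as it stands.
- The arm moves only by the shell command python3 -m handwheel 'ROWS'. ROWS is text: rows parted by semicolons, each of 7 numbers parted by spaces: the turn, a rotation vector about the world's x, y, z scaled (see below), then the shift along the world's x, y, z scaled (see below), then the opening, from -1 (shut) to 1 (fully open). A call has 1 to 5 rows; each row shifts and turns the commanded pose from where the row before left it; what a row does not reach is not made up. The controller multiplies each number of a shift by 0.05 m and each number of a turn by 4 degrees. A row lasts 1/8 s, in which the tool goes at most 62.5 mm and 10.7 degrees, less where a joint would pass 70% of its speed; a pose out of reach is approached as far as the arm can. A call with a number of a shift or a turn outside -1 to 1 is refused whole. A call with a gripper value outside its range is refused whole. The fingers move at their own pace and stop on an object; the grip force is fixed at half the most. Time passes only in rows, so rows that do not move let the fingers close. It gives the time, the measured TCP pose, the force, the opening and the grip force at its end, in the units of the state.
- r.get_state(): the state, without advancing time (a new reading comes with each control period).
- r.snapshot(name): name is "side" or "top" or "wrist"; returns (picture, depth): 420x560x3 uint8, red, green, blue; 420x560 float32, mm along the optical axis (not along the pixel's ray), 0 where there is no reading.
- r.get_calibration(name): a dict with "intrinsics" (3x3 intrinsics, pixels), "D" ([k1, k2, p1, p2, k3] as OpenCV has them; the pictures are not rectified), "R" (3x3) and "t" (3): a world point X has camera coordinates R X + t; the wrist camera has in their place "mount" (4x4, takes a point from camera to tool coordinates, whose origin is the TCP and whose axes are the flange's). Camera axes: x right, y down, z forward; pixel columns grow to the right and rows downward; lengths in mm; the calibration is good to about 2 mm. A picture is of the moment at which its call begins: read the wrist's pose just before it. get_calibration takes no time and is no camera call.
- r.sign_off(): hands the job in; it is judged then, once.
The state is a dict: "clock": time; "joint_positions": joint angles; "joint_velocities": joint speeds; "tau": joint torques, N m; "tcp_pos": TCP position; "eef_rot": TCP orientation; "force": force on the tool from outside, world axes, zero at the start; "ft_torque": the same for the moment, N m; "gripper_width": finger opening in mm; "grasp_force": force on a finger pad.
Only numpy, scipy, OpenCV 4.12 (cv2) and the standard library are available. Lean on these libraries where they do the work, as an engineer would, in place of code of your own. Each camera call takes 0.05 s, during which the arm holds its last target. There are 200 camera calls.

## Working session

There is one attempt and no reset: what is moved stays moved. The work goes in short steps, Python scripts to look and compute and a shell command to move; the robot and the scene stay as the last step left them, time stands still between calls to the robot, and variables do not carry over. Pictures are saved under pics/ and viewed, at most 10 in all, crops included, and the job is handed in when it is done.

```bash
ls; mkdir -p pics
python3 - <<'E'
from rig import r
import cv2,numpy as np,pickle
s=r.get_state();print({k:np.round(v,3) for k,v in s.items()})
for n in("top","side"):
    p,d=r.snapshot(n);cv2.imwrite(f"pics/{n}0.png",p[:,:,::-1]);np.save(f"{n}_d.npy",d)
    c=r.get_calibration(n);pickle.dump(c,open(f"{n}.pkl","wb"));print(n,{k:np.round(v,3).tolist() for k,v in c.items()})
E
```

```text
pics
{'clock': np.float64(0.0), 'joint_positions': array([-1.222,  0.322, -0.07 ,  1.452,  0.023,  1.371, -0.057]), 'joint_velocities': array([ 0.   , -0.001,  0.   , -0.002, -0.001, -0.001, -0.   ]), 'tau': array([-0.0000e+00, -4.9359e+01, -3.8200e-01, -3.1434e+01,  1.3000e-02,
        1.1000e-02, -0.0000e+00]), 'tcp_pos': array([213.474, 613.425, 255.208]), 'eef_rot': array([-5.230e-01, -3.097e+00,  3.000e-03]), 'force': array([-0.313,  1.473, -0.066]), 'ft_torque': array([ 0.057, -0.019, -0.024]), 'grasp_force': np.float64(0.0), 'gripper_width': np.float64(85.172)}
top {'intrinsics': [[466.132, 0.0, 282.985], [0.0, 466.132, 200.511], [0.0, 0.0, 1.0]], 'D': [-0.097, 0.0, 0.0, 0.0, 0.0], 'R': [[0.004, -1.0, 0.006], [-0.999, -0.004, -0.053], [0.053, -0.005, -0.999]], 't': [15.381, 594.409, 906.312]}
side {'intrinsics': [[546.03, 0.0, 281.741], [0.0, 546.03, 204.555], [0.0, 0.0, 1.0]], 'D': [-0.202, 0.0, 0.0, 0.0, 0.0], 'R': [[0.993, -0.12, 0.015], [-0.051, -0.527, -0.848], [0.11, 0.841, -0.529]], 't': [-575.437, 119.053, 968.906]}
```

View pics/top0.png

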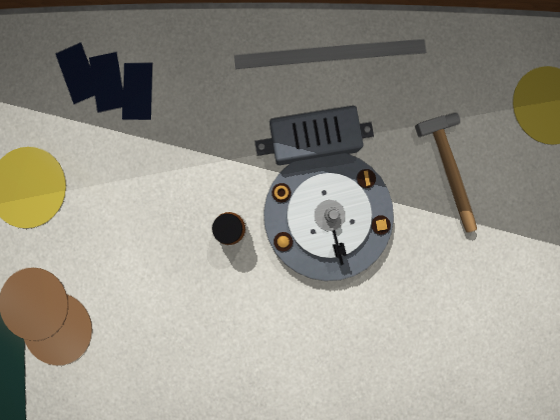

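View pics/side0.png

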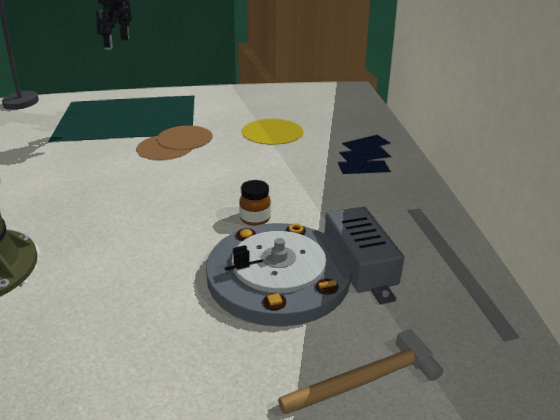

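Top view: ring eyelet at (281,192), dome (283,241), square (381,225), bar (366,178). The tab is at (340,250), housing centre about (329,216), die (333,215) and jar (229,228). The box sits at the image top (world +x), so the ring is at -2.18, which means pushing clockwise.

```bash
cat > h.py <<'E'
import cv2,numpy as np,pickle
C={n:pickle.load(open(n+".pkl","rb")) for n in("top","side")}
def ray(n,uv,z):
    c=C[n];u=cv2.undistortPoints(np.array(uv,float).reshape(-1,1,2),c["intrinsics"],c["D"]).reshape(-1,2)
    R=np.array(c["R"]);o=-R.T@np.array(c["t"]);d=np.c_[u,np.ones(len(u))]@R
    return (o+d*((z-o[2])/d[:,2])[:,None])[:,:2]
def blobs(m,lo,hi):
    n,_,st,ce=cv2.connectedComponentsWithStats(m.astype(np.uint8))
    return [(st[i,4],ce[i]) for i in range(1,n) if lo<st[i,4]<hi]
def brass(img):
    h=cv2.cvtColor(img,cv2.COLOR_BGR2HSV);m=cv2.inRange(h,(8,140,110),(28,255,255))>0
    return cv2.morphologyEx(m.astype(np.uint8),cv2.MORPH_CLOSE,np.ones((3,3)))
def tabtop(img,n,roi):
    x0,y0,x1,y1=roi;m=np.zeros(img.shape[:2],np.uint8);m[y0:y1,x0:x1]=(img.max(2)<40)[y0:y1,x0:x1]
    return m
E
python3 - <<'E'
from h import *
t=cv2.imread("pics/top0.png");s=cv2.imread("pics/side0.png")
for n,i,roi in(("top",t,(260,150,400,270)),("side",s,(200,210,350,320))):
    m=brass(i);k=np.zeros_like(m);k[roi[1]:roi[3],roi[0]:roi[2]]=1
    for a,c in blobs(m*k,15,900): print(n,a,c.round(1),ray(n,c,38).round(1))
# drum circle: bright disc
m=((t.min(2)>120)).astype(np.uint8);g=np.zeros_like(m);cv2.circle(g,(330,215),46,1,-1);m*=g
pt=cv2.findContours(m,cv2.RETR_EXTERNAL,cv2.CHAIN_APPROX_NONE)[0];c=max(pt,key=cv2.contourArea)
e=cv2.fitEllipse(cv2.convexHull(c));print("drum",e,ray("top",e[0],43))
cv2.imwrite("pics/crop.png",np.vstack([cv2.resize(t[195:275,280:390],(660,300),interpolation=2)[:, :],cv2.resize(s[225:295,205:315],(660,300),interpolation=2)]))
E
```

```text
top 53 [366.5 178.1] [[ 637.6 -144.1]]
top 113 [280.8 191.9] [[609.9  22.3]]
top 104 [381.1 224.5] [[ 547.5 -172.2]]
top 110 [282.7 241. ] [[515.3  18.3]]
side 74 [295.4 227.7] [[608.1  22.9]]
side 76 [245.9 232.5] [[513.6  16.1]]
side 57 [326.3 283. ] [[ 636.1 -142.9]]
side 114 [274.3 298.2] [[ 546.4 -171.1]]
drum ((329.0610656738281, 214.77633666992188), (84.70745849609375, 85.37977600097656), 100.92807006835938) [[565.8471893  -70.54676042]]
```

View pics/crop.png

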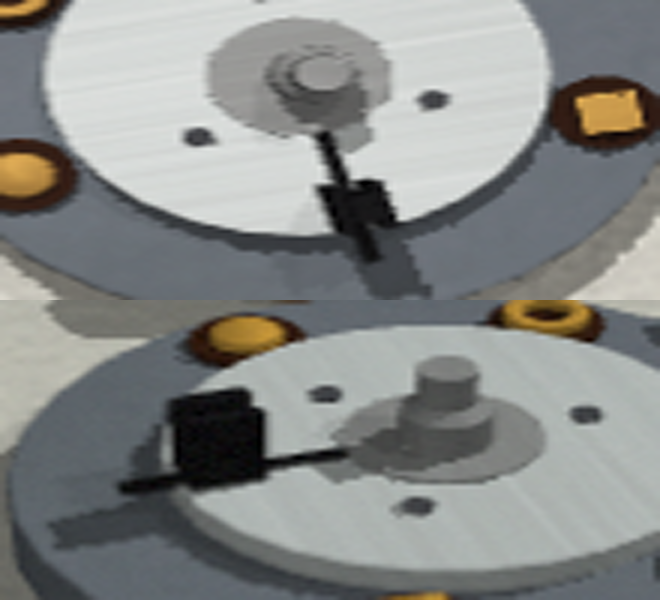

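```bash
python3 - <<'E'
from h import *
p=ray("top",[(333.7,231),(342.5,263.8)],46);d=p[1]-p[0];print(p,np.degrees(np.arctan2(d[1],d[0])))
E
python3 -m handwheel '0 0 -1 1 -1 0 -1;0 0 -1 1 -1 0 -1;0 0 -1 1 -1 0 -1;0 0 -1 1 -1 0 -1;0 0 -1 1 -1 0 -1'
python3 -m handwheel '0 0 -1 1 -1 0 -1;0 0 -1 0 -1 0 -1;0 0 -1 0 -1 0 -1;0 0 -1 0 -1 0 -1;0 0 -1 0 -1 0 -1'
python3 -m handwheel '0 0 -1 0 -1 0 -1;0 0 -1 0 -1 0 -1;0 0 -1 0 -1 0 -1;0 0 -1 0 -1 0 -1;0 0 0 0 -1 0 -1'
```

```text
[[534.8051511  -79.11094516]
 [472.33290033 -95.9720899 ]] -164.89586422516032
clock: 0.72
tcp_pos: [435.6, 391.2, 256.1]
eef_rot: [-1.057, -2.958, 0.0]
force: [1.1, 0.4, -0.1]
gripper_width: 0.2
grasp_force: 0.0
clock: 1.35
tcp_pos: [478.4, 147.0, 256.0]
eef_rot: [-1.554, -2.73, 0.001]
force: [1.0, 0.4, 0.3]
gripper_width: 0.3
grasp_force: 0.0
clock: 1.98
tcp_pos: [478.3, -102.8, 256.2]
eef_rot: [-1.917, -2.489, -0.0]
force: [0.1, 0.4, -0.1]
gripper_width: -0.3
grasp_force: 0.0
```

```bash
python3 -m handwheel '0 0 0 0.68 -0.58 0 -1;0 0 0 0 0 -1 -1;0 0 0 0 0 -1 -1;0 0 0 0 0 -1 -1;0 0 0 0 0 0 -1'
python3 - <<'E'
from rig import r
import cv2
p,d=r.snapshot("side");cv2.imwrite("pics/s1.png",cv2.resize(p[150:340,160:420,::-1],None,fx=2.5,fy=2.5))
E
```

```text
clock: 2.6
tcp_pos: [509.3, -129.7, 102.8]
eef_rot: [-1.912, -2.483, 0.008]
force: [0.4, -0.3, -0.0]
gripper_width: -0.4
grasp_force: 0.0
```

View pics/s1.png

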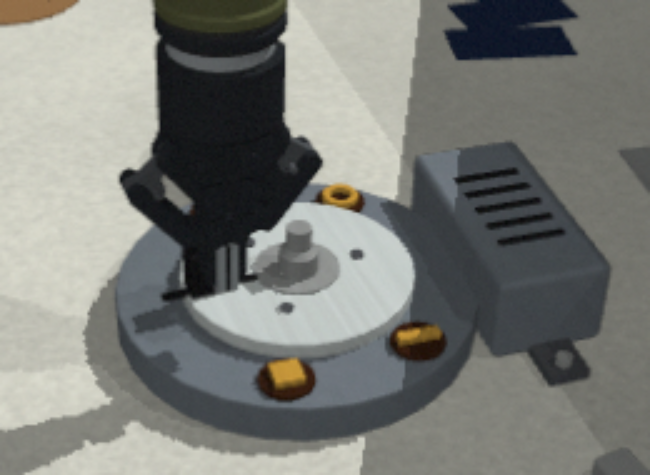

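Fingers are shut and on the ccw side of the tab, with the drum, die and ring clear. I'll work out the arc rows next.

```bash
python3 -m handwheel '0 0 0 0 0 -0.5 -1;0 0 0 -0.03 0.1 0 -1;0 0 0 -0.03 0.1 0 -1;0 0 0 -0.03 0.1 0 -1;0 0 0 0 0 0 -1'
cat > plan.py <<'E'
import numpy as np,sys
A=np.array([565.7,-70.5])
def P(a,s=20.,R=68.):
    a=np.radians(a);return A+R*np.array([np.cos(a),np.sin(a)])+s*np.array([-np.sin(a),np.cos(a)])
if __name__=="__main__":
    for a in np.arange(195,64,-20):
        print(a,P(a).round(1),[((P(a-4*k-4)-P(a-4*k))/50).round(2).tolist() for k in range(5)])
E
python3 plan.py
```

```text
clock: 3.28
tcp_pos: [508.7, -114.5, 82.2]
eef_rot: [1.914, 2.49, 0.002]
force: [-0.0, -0.1, 0.8]
gripper_width: 0.2
grasp_force: 0.0
195 [ 505.2 -107.4] [[-0.05, 0.09], [-0.04, 0.09], [-0.04, 0.09], [-0.03, 0.09], [-0.02, 0.1]]
175 [496.2 -84.5] [[-0.02, 0.1], [-0.01, 0.1], [-0.0, 0.1], [0.0, 0.1], [0.01, 0.1]]
155 [495.6 -59.9] [[0.02, 0.1], [0.02, 0.1], [0.03, 0.09], [0.04, 0.09], [0.04, 0.09]]
135 [503.5 -36.6] [[0.05, 0.09], [0.06, 0.08], [0.06, 0.08], [0.07, 0.07], [0.07, 0.07]]
115 [518.8 -17.3] [[0.08, 0.06], [0.08, 0.06], [0.08, 0.05], [0.09, 0.05], [0.09, 0.04]]
95 [539.8  -4.5] [[0.09, 0.03], [0.1, 0.03], [0.1, 0.02], [0.1, 0.01], [0.1, 0.01]]
75 [5.64e+02 4.00e-01] [[0.1, -0.0], [0.1, -0.01], [0.1, -0.01], [0.1, -0.02], [0.09, -0.03]]
```

```bash
python3 -m handwheel '0 0 0 -0.06 0.12 -0.08 -1;0 0 -1 -0.05 0.09 0 -1;0 0 -1 -0.04 0.09 0 -1;0 0 -1 -0.04 0.09 0 -1;0 0 -1 -0.03 0.09 0 -1'
```

```text
clock: 3.9
tcp_pos: [497.0, -92.0, 77.1]
eef_rot: [2.247, 2.194, -0.001]
force: [0.5, -1.6, -2.5]
gripper_width: -0.2
grasp_force: 1.2
```

```bash
python3 -m handwheel '0 0 -1 -0.02 0.1 0 -1;0 0 -1 -0.02 0.1 0 -1;0 0 -1 -0.01 0.1 0 -1;0 0 -1 0 0.1 0 -1;0 0 -1 0 0.1 0 -1'
python3 -m handwheel '0 0 -1 0.01 0.1 0 -1;0 0 -1 0.02 0.1 0 -1;0 0 -1 0.02 0.1 0 -1;0 0 -1 0.03 0.09 0 -1;0 0 -1 0.04 0.09 0 -1'
python3 - <<'E'
from rig import r
import cv2
a=r.snapshot("side")[0];b=r.snapshot("top")[0]
f=lambda i:cv2.resize(i[:,:,::-1],(520,390),interpolation=2)
cv2.imwrite("pics/s2.png",cv2.hconcat([cv2.resize(a[180:330,190:370,::-1],(390,325)),cv2.resize(b[140:290,250:430,::-1],(390,325))]))
E
```

```text
clock: 4.53
tcp_pos: [494.3, -67.1, 77.1]
eef_rot: [2.594, 1.771, -0.002]
force: [0.6, -2.3, 0.2]
gripper_width: 0.0
grasp_force: 1.2
clock: 5.15
tcp_pos: [500.1, -43.1, 77.0]
eef_rot: [2.862, 1.294, -0.002]
force: [-0.9, -2.4, 0.3]
gripper_width: 0.5
grasp_force: 1.2
```

View pics/s2.png

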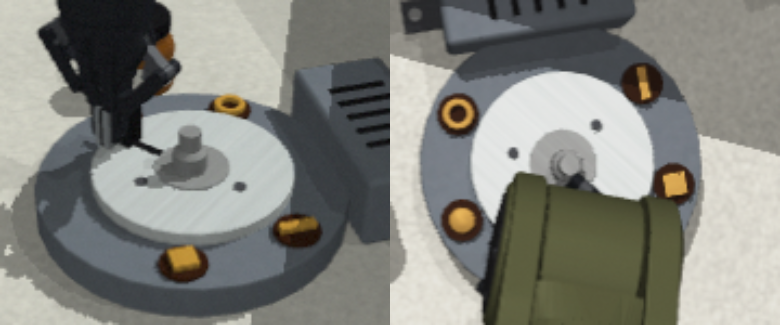

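The drum follows the push, the die stands, and the tab sits ahead of the fingers. Continuing the arc.

```bash
python3 -m handwheel '0 0 -1 0.04 0.09 0 -1;0 0 -1 0.05 0.09 0 -1;0 0 -1 0.06 0.08 0 -1;0 0 -1 0.06 0.08 0 -1;0 0 -1 0.07 0.07 0 -1'
python3 -m handwheel '0 0 -1 0.07 0.07 0 -1;0 0 -1 0.08 0.06 0 -1;0 0 -1 0.08 0.06 0 -1;0 0 -1 0.08 0.05 0 -1;0 0 -1 0.09 0.05 0 -1'
python3 - <<'E'
from plan import *
from rig import r
p=r.get_state()["tcp_pos"][:2]-A;print(np.hypot(*p),np.degrees(np.arctan2(p[1],p[0]))-16.4)
E
```

```text
clock: 5.88
tcp_pos: [513.9, -22.3, 77.0]
eef_rot: [3.043, 0.78, -0.003]
force: [-1.6, -2.1, 1.6]
gripper_width: 0.3
grasp_force: 1.2
clock: 6.5
tcp_pos: [533.7, -7.8, 76.9]
eef_rot: [3.132, 0.239, -0.004]
force: [-1.9, -2.9, 0.1]
gripper_width: 0.3
grasp_force: 1.1
70.38125760421849 100.61373280926955
```

```bash
python3 -m handwheel '0 0 -1 0.09 0.04 0 -1;0 0 -1 0.09 0.03 0 -1;0 0 -1 0.1 0.03 0 -1;0 0 -1 0.1 0.02 0 -1;0 0 -1 0.1 0.01 0 -1'
python3 -m handwheel '0 0 -1 0.1 0.01 0 -1;0 0 -1 0.1 0 0 -1;0 0 0 0 0 0 -1'
python3 - <<'E'
from plan import *
from rig import r
import cv2
p=r.get_state()["tcp_pos"][:2]-A;print(np.hypot(*p),np.degrees(np.arctan2(p[1],p[0]))-16.4)
a=r.snapshot("side")[0];b=r.snapshot("top")[0]
cv2.imwrite("pics/s3.png",cv2.hconcat([cv2.resize(a[180:330,190:370,::-1],(390,325)),cv2.resize(b[140:290,250:430,::-1],(390,325))]))
E
```

```text
clock: 7.12
tcp_pos: [557.5, -0.9, 76.8]
eef_rot: [3.126, -0.308, -0.005]
force: [-2.0, -0.7, 1.1]
gripper_width: -0.3
grasp_force: 1.2
clock: 7.5
tcp_pos: [568.2, -0.2, 76.8]
eef_rot: [3.098, -0.521, -0.002]
force: [0.3, 0.0, -1.1]
gripper_width: -0.0
grasp_force: 0.4
70.37200897742412 71.5462920841205
```

View pics/s3.png

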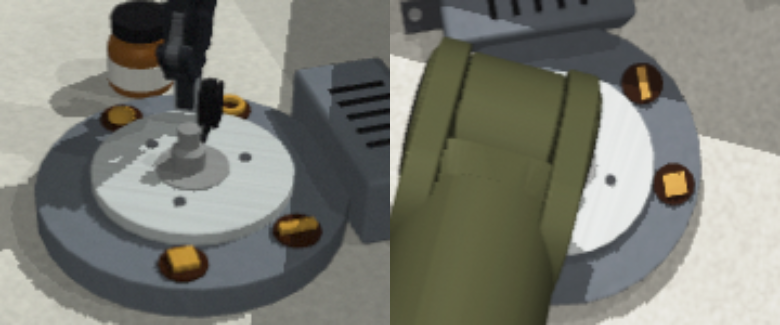

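Run:
```python
from h import *
from plan import A
def ang(n,q):
    v=ray(n,q,43)-A;print(np.hypot(*v.T).round(1),np.degrees(np.arctan2(v[:,1],v[:,0])).round(1)%360)
ang("top",[(313,231.5),(352.2,221.7),(324,192.5)])
s=cv2.imread("pics/side0.png")
ang("side",[(205+x/6,225+(y-300)*70/300) for x,y in((325,394),(586,414),(417,507))])
ang("side",[(190+x*.4615,180+y*.4615) for x,y in((150,143),(245,157),(180,202))])
```

```text
[44.4 46.5 44. ] [136.1 253.8  12.7]
[45.4 44.7 46. ] [134.6  14.1 253.9]
[47.2 44.5 46.3] [131.9  10.8 251. ]
```

Hole positions show the tab at about 72°; the ring is at 65°, so about 7° more.

```bash
python3 -m handwheel '0 0 -0.9 0.09 -0.01 0 -1;0 0 -0.9 0.09 -0.01 0 -1;0 0 0 0 0 0 -1'
python3 -m handwheel '0 0 0 -0.2 0.04 0 -1;0 0 0 -0.2 0.04 0 -1;0 0 0 0 0 1 -1;0 0 0 0 0 1 -1;0 0 0 0 0 1 -1'
python3 -m handwheel '0 0 0 -1 -0.4 0 -1;0 0 0 -1 -0.4 0 -1;0 0 0 0 -1 0 -1;0 0 0 0 -1 0 -1;0 0 0 0 -1 0 -1'
python3 - <<'E'
from rig import r
import cv2
a=r.snapshot("side")[0];b=r.snapshot("top")[0]
cv2.imwrite("pics/s4.png",cv2.hconcat([cv2.resize(a[180:330,190:370,::-1],(390,325)),cv2.resize(b[140:290,250:430,::-1],(390,325))]))
E
```

```text
clock: 7.98
tcp_pos: [577.5, -1.0, 77.1]
eef_rot: [3.059, -0.714, -0.001]
force: [-0.3, -0.1, -1.5]
gripper_width: 0.0
grasp_force: 0.5
clock: 8.6
tcp_pos: [557.0, 2.8, 228.8]
eef_rot: [-3.058, 0.716, 0.0]
force: [1.1, 0.4, 1.2]
gripper_width: -0.1
grasp_force: 0.0
clock: 9.22
tcp_pos: [457.3, -187.7, 227.2]
eef_rot: [-3.054, 0.711, -0.003]
force: [-0.1, 0.3, -0.5]
gripper_width: 0.1
grasp_force: 0.0
```

View pics/s4.png

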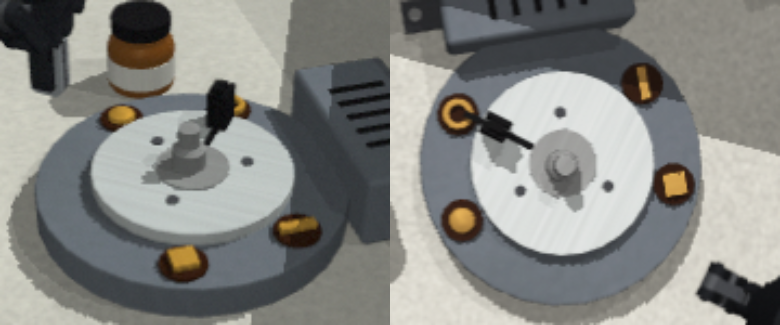

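Run:
```python
from h import *
from plan import A
f=lambda x,y:(250+(x-390)*.4615,140+y*.4615)
v=ray("top",[f(560,112),f(608,186),f(520,191)],43)-A;print(np.degrees(np.arctan2(v[:,1],v[:,0])).round(1)%360)
p=ray("top",[f(533,148),f(457,111)],46);d=p[1]-p[0];print(np.degrees(np.arctan2(d[1],d[0])),p[1], "ring",np.degrees(np.arctan2(93,43.5)))
```

```text
[  1.4 243.2 125. ]
64.24343278436004 [610.51985431  22.06278852] ring 64.93253656193953
```

The pointer is at about 64° against the ring's 65°, well within tolerance. The die is standing and the arm is clear.

```bash
python3 -m handwheel '0 0 0 0 0 0 0;0 0 0 0 0 0 0;0 0 0 0 0 0 0' && python3 -c "
from rig import r
print(r.sign_off())"
```

```text
clock: 9.7
tcp_pos: [457.7, -186.4, 227.1]
eef_rot: [-3.058, 0.715, 0.001]
force: [0.2, -0.4, -0.6]
gripper_width: 43.0
grasp_force: 0.0
the job is handed in; nothing more can be done
None
```

The pointer rests on the ring eyelet's pad, about 1° off by the last top view (5.5° allowed), with the die still standing on the hub, the arm clear, and the job handed in at 9.7 s; sign-off gave no verdict.

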